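# Set the inspection-lamp stand to its length mark and lock it

### The job

Lift the orange inspection lamp by its handle off the telescopic stand and stand it upright on the white foam pad without dropping it. Then take hold of the stand's yellow cam lever, press the sprung column down until the collar's lower edge is level with the red ring on the post, and, holding it there, swing the lever fully shut; do not shut the lever anywhere else. Finish still holding the column by the closed lever at the mark: do not let go; leave the other things on the bench alone.

Things in the scene. Friction and masses are not known exactly. Their poses are not given: they have to be found in the camera images.
- stand: Telescopic bench stand, fixed to the bench and upright. Origin: centre of its underside, on the column's axis; z up. Round steel base 160 mm across and 14 mm high, then a hub to 26 mm high, then a bright steel post of 32 mm diameter. Its axes: the lever lies along +y when shut and points to -x when fully open.
- column: Sliding sleeve on the stand's post; moves only straight up and down. Origin: on its axis at its lower edge, 115 mm above the bench when fully up (as at the start). A spring holds it up: pressing it down takes about 9 to 11 N once the lamp is off, travel 45 mm, and it springs back up if let go while the lever is open. Black collar 53 mm across, 44 mm high, at its lower end; 41 mm tube above.
- collar_edge (a point): Point on the column's axis at the collar's lower edge (the reading edge); moves with the sleeve.
- length_mark (a point): Centre of the red ring (5 mm high, 34 mm diameter) on the steel post: the length mark, 15 to 37 mm below the collar's edge at the start. It cannot be moved.
- cam_lever (a joint): Angle of the yellow cam lever, rad: 0 = fully shut (end stop, the cam locks the column), grows as it opens to 1.45; stays where it is left. It swings level about an upright pin on the collar and rides up and down with the sleeve. Seen from above, shutting turns it clockwise. It swings freely until about 0.5 rad, then stiffens slightly as the cam bites (a few newtons at the grip).
- lever_pin (a point): On the lever's upright hinge pin, 33 mm from the column's axis (on the stand's -x side), 32 mm above the sleeve's lower edge. Axes turn with the lever.
- lever_grip (a point): Where to hold the lever: middle of its ribbed paddle, 77 mm from the pin, 32 mm above the sleeve's lower edge. The point's +y runs from the pin along the lever to its free end, its x is across the paddle, z up. The paddle is 12 mm thick, 46 mm long and 34 mm high (17 mm below to 17 mm above this point), open above.
- lamp_handle (a point): Middle of the lamp's black handle grip: a level bar 56 mm long (along the lamp's x), 16 mm wide (y), 14 mm high, with 33 mm of free space between it and the lamp's body. 110 mm above the lamp's underside. Axes are the lamp's.
- lamp_center (a point): Middle of the orange handlamp's body, 42 mm above its underside, 28 mm below its top. The lamp is loose, 0.3 to 0.55 kg, body 96 mm (x) by 46 mm (y), foot 58 by 38 mm; at the start its foot stands in the tray on the column, about 2 mm play each way. z is the lamp's up direction.
- foam_pad: White foam pad, fixed, 190 mm (x) by 160 mm (y) and 20 mm high. Origin: centre of its underside. On the left or the right of the stand.
- parts_tray: Blue open tray of black parts, fixed, 180 by 140 mm and 55 mm high, on the other side of the stand. Leave alone. Origin: centre of its underside.
- bottle: White squeeze bottle, 72 mm diameter, 185 mm high with its spout, loose, standing. Leave alone. Origin: centre of its underside.
- tape_roll: Amber roll of tape lying flat, 96 mm diameter, 24 mm high, loose. Leave alone. Origin: centre of its underside.
- driver: Screwdriver lying flat along its x, red handle, about 200 mm long, loose. Leave alone. Origin: centre of its underside.
- column_tray (a point): Centre of the floor of the black tray on top of the column, 85 mm above the sleeve's lower edge. The tray is 72 mm (stand x) by 52 mm (stand y) outside, with rims 4 mm high.
There are look-alikes about, which are no part of the job. There is more than one size of the foam_pad; the one meant has the size given above.

How it is judged:
By the outcome, as a careful person would: the job done as asked, in the order asked, and still so for the second after the job is handed in, while the arm keeps its last pose, push and grip.
It also fails if it takes over 58 s, if anything falls off the work surface, if the arm or the gripper's body presses on something with over 40 N, if the wrist force passes 120 N, or if a joint passes its speed limit or range.

### The arm

A 6-joint arm with a two-finger parallel gripper is mounted at the origin on the work surface. World frame = base frame: x ahead of the robot, y to its left, z up, the work surface at z = 0. Lengths are in mm, angles in degrees, forces in N, time in s.
With the tool pointing down it reaches from about 350 to 850 mm from the base axis. Payload 8.1 kg.
Tool frame: the origin (TCP) lies at the very end of the fingers, on their centre line; the grasp point (between the pads) lies 19 mm behind it (r.grip_depth is the distance from the TCP to the grasp point, in mm); y points along the fingers, z is the direction in which the jaws open and shut, and the axes are right-handed (so a half turn about y gives the same grasp; the last joint's range is limited). The gripper opens to 85 mm and grips with 20 to 120 N. Pads are 22 mm wide; open, the fingers measure 114 mm over their backs; the gripper's body (76 mm by 85 mm) begins 54 mm behind the grasp point. The pads swing forward as they close: fully open they stand 13 mm farther back than shut.
Start: joints at [68.274, 7.471, 85.268, -0, 87.261, -4.893], TCP at [173.733, 574.301, 231.292] pointing down, gripper open.
Joint ranges: [-169.43, 169.43], [-51.17, 129.36], [1.28, 143.12], [-76.62, 256.62], [0, 156.53], [-152.29, 152.29]. Speed limits (degrees/s): [136.94, 136.94, 159.86, 180, 180, 180].

### API

Orientations are given as [roll, pitch, yaw] about the fixed x, y, z axes, in that order (R = Rz(yaw) Ry(pitch) Rx(roll)).
In Python, from bench import readout, eyes, r gives the robot as it stands. The module is installed in compiled form; this text tells all that it offers.
- The arm moves only by the tool move_arm, never from a script. Its argument "motion" is text: rows parted by semicolons, each of 6 numbers parted by spaces: the shift along the world's x, y, z in cm, then the turn, a rotation vector about the world's x, y, z in degrees. A call has 1 to 10 rows; each row is the pose to reach, as a shift and turn from the pose commanded when the call began; what a row does not reach only later rows make up. A row lasts 1/12 s, in which the tool goes at most 41.7 mm and 7.16 degrees, less where a joint would pass 70% of its speed; a pose out of reach is approached as far as the arm can. A call with a gripper value outside its range is refused whole. "fingers" is the finger opening in cm, from 0 to 8.54, set as the call begins (left out, the last holds). The fingers move at their own pace and stop on an object; "squeeze" is the grip in N (left out, the last holds). Time passes only in rows, so rows that repeat a pose let the fingers close. It gives the time, the measured TCP pose, the force and the opening at its end, in the units of the state.
- readout.sense(): the state, without advancing time (a new reading comes with each control period).
- eyes.snapshot(name): name is "side" or "top" or "wrist"; returns a dict with "image" (384x512x3 uint8, blue, green, red), "fx", "fy", "cx", "cy" (pixels), "world_to_cam" (4x4, takes a point from world to camera coordinates). Camera axes: x right, y down, z forward; pixel columns grow to the right and rows downward; lengths in mm; the calibration is good to about 2 mm. A picture is of the moment at which its call begins. There is no depth.
- r.hand_in(): hands the job in, once; it reports no verdict.
The state is a dict: "time": time; "joint_pos": joint angles; "qd": joint speeds; "joint_efforts": joint torques, N m; "tool_pos": TCP position; "tcp_rot": TCP orientation; "ft_force": force on the tool from outside, world axes, zero at the start; "wrist_torque": the same for the moment, N m; "finger_gap": finger opening in mm.
Only numpy, scipy, OpenCV 4.12 (cv2) and the standard library are available. Lean on these libraries where they do the work, as an engineer would, in place of code of your own. Each camera call takes 0.05 s, during which the arm holds its last target. There are 200 camera calls.

## Working session

There is one attempt and no reset: what is moved stays moved. The work goes in short steps, Python scripts to look and compute and a tool call to move; the robot and the scene stay as the last step left them, time stands still between calls to the robot, and variables do not carry over. Pictures are saved under pics/ and viewed, about 8 in all and at most 12, crops included, and the job is handed in when it is done.

Besides the shell and the picture viewer there is one more tool, called after "Emit:" as a command line: name --argument value ..., lists and objects as JSON in quotes. move_arm: Moves the arm, as the interface text tells. Its arguments: {"type":"object","properties":{"motion":{"type":"string"},"fingers":{"type":"number"},"squeeze":{"type":"number"}},"required":["motion"]}

```bash
mkdir -p pics
cat > h.py <<'E'
from bench import readout, eyes, r
import numpy as np, cv2
def snap(name,out=None,crop=None,scale=1):
    s=eyes.snapshot(name); im=s["image"]
    if crop: x0,y0,x1,y1=crop; im=im[y0:y1,x0:x1]
    if scale!=1: im=cv2.resize(im,None,fx=scale,fy=scale,interpolation=cv2.INTER_CUBIC)
    if out: cv2.imwrite("pics/"+out,im)
    return s
def ray(s,u,v):
    T=np.array(s["world_to_cam"]); R=T[:3,:3]; c=-R.T@T[:3,3]
    d=R.T@np.array([(u-s["cx"])/s["fx"],(v-s["cy"])/s["fy"],1]); return c,d
def at_z(s,u,v,z):
    c,d=ray(s,u,v); return (c+d*(z-c[2])/d[2]).round(1)
def proj(s,p):
    q=np.array(s["world_to_cam"])@np.append(p,1.); return (s["fx"]*q[0]/q[2]+s["cx"]).round(1),(s["fy"]*q[1]/q[2]+s["cy"]).round(1)
def tri(s1,uv1,s2,uv2):
    c1,d1=ray(s1,*uv1);c2,d2=ray(s2,*uv2);A=np.c_[d1,-d2]
    t=np.linalg.lstsq(A,c2-c1,rcond=None)[0];a=c1+d1*t[0];b=c2+d2*t[1]
    return ((a+b)/2).round(1),np.linalg.norm(a-b).round(1)
E
python3 - <<'E'
from h import *
a=snap("top");b=snap("side")
cv2.imwrite("pics/a.png",a["image"]);cv2.imwrite("pics/b.png",b["image"])
for s in(a,b):
    c,d=ray(s,256,192);print(c.round(),d.round(2),s["fx"],s["cx"],s["cy"])
print(readout.sense())
E
```

```text
[ 430.   10. 1365.] [ 0.06 -0.02 -1.  ] 358.8266924723119 255.97481233546335 191.56583741777885
[ 463. -794.  892.] [ 0.04  0.74 -0.67] 367.1213303530898 254.19828985831577 192.7224993681603
{'time': 0.1, 'joint_pos': array([ 6.82751067e+01,  7.51293222e+00,  8.53225056e+01, -1.79580743e-03,
        8.72592950e+01, -4.89512852e+00]), 'qd': array([ 0.00581182, -0.07042195, -0.18260559, -0.12455776,  0.04427777,
       -0.02828589]), 'joint_efforts': array([ 8.59399097e-04, -5.70953143e+01, -5.01942980e+01, -2.68405292e-04,
        8.09849182e-03,  2.78306095e-05]), 'tool_pos': array([173.54991055, 573.85202803, 230.33199782]), 'tcp_rot': array([-9.00945403e+01,  6.29669121e-03, -1.68296826e+01]), 'ft_force': array([ 0.02336789, -0.36465665,  0.43643578]), 'wrist_torque': array([ 0.04284622, -0.02078751,  0.02553994]), 'finger_gap': 85.06316342189461}
```

View pics/a.png

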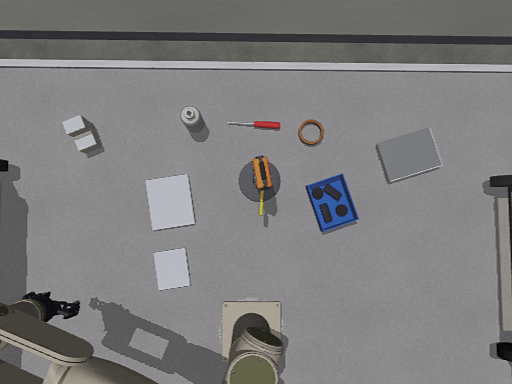

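View pics/b.png

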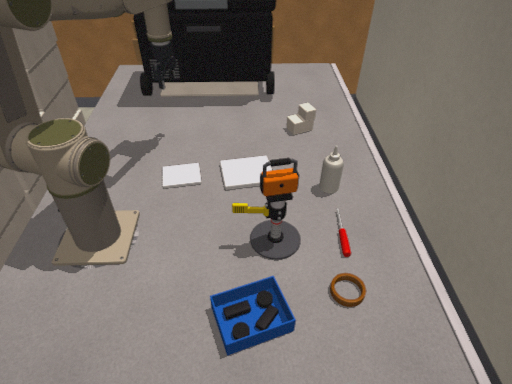

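Top view: the candidate pads are the large white one (170,202), a small white one (172,269) and a grey plate (409,155). By size and colour it is the large white one, and the tray on the opposite side agrees. The lamp is at (262,172) and the yellow lever at (262,202); no look-alike lamp or lever is visible. Next, a close crop.

Run:
```python
from h import *
a=cv2.imread("pics/a.png");b=cv2.imread("pics/b.png")
A=cv2.resize(a[140:230,215:305],None,fx=6,fy=6,interpolation=cv2.INTER_CUBIC)
B=cv2.resize(b[150:260,222:312],None,fx=5,fy=5,interpolation=cv2.INTER_CUBIC)
im=np.zeros((560,800,3),np.uint8);A=cv2.resize(A,(400,400));B=cv2.resize(B,(400,489))
im[:400,:400]=A;im[:489,400:]=B
cv2.imwrite("pics/c.png",im)
s=snap("top")
hsv=cv2.cvtColor(a,cv2.COLOR_BGR2HSV)
for n,z,roi in(("pad",20,(135,165,205,240)),("small",20,(145,242,200,300)),("grey",20,(370,120,450,190))):
    x0,y0,x1,y1=roi;g=cv2.cvtColor(a,cv2.COLOR_BGR2GRAY)[y0:y1,x0:x1]
    t,m=cv2.threshold(g,0,255,cv2.THRESH_OTSU);c=max(cv2.findContours(m,0,2)[0],key=cv2.contourArea)+[x0,y0]
    w=np.array([at_z(s,*p[0],z)[:2] for p in c],np.float32);print(n,t,cv2.minAreaRect(w))
# base of stand
print("base c",at_z(s,259.5,180.5,14))
```

```text
pad 161.0 ((477.1748046875, 305.115966796875), (187.88388061523438, 157.1584930419922), 8.945384979248047)
small 161.0 ((229.76333618164062, 294.7699279785156), (137.80618286132812, 116.087158203125), 8.84539794921875)
grey 129.0 ((660.6000366210938, -605.5), (266.2669372558594, 311.9706115722656), 0.20841163396835327)
base c [558.  -31.7  14. ]
```

View pics/c.png

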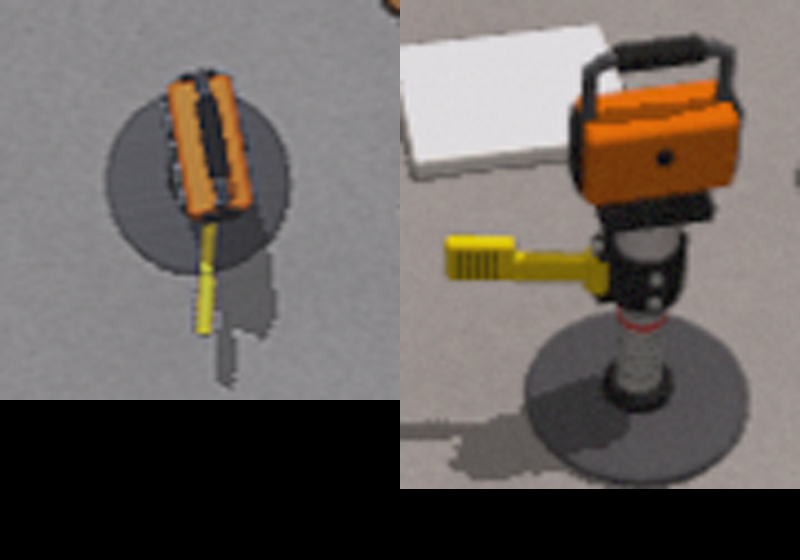

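The crop confirms one orange lamp (handle centre at about top (263,171.5), side (280,162)), the yellow open lever paddle (top (261,207)), and the red ring just under the collar. The grey lower face below is the post.

Run:
```python
from h import *
a=snap("top");b=snap("side")
print("handle",tri(a,(262.9,171.5),b,(280.1,161.7)),at_z(a,262.9,171.5,310))
print("base",at_z(a,215+198*.225,140+182*.225,14))
p,q=at_z(a,215+208*.225,140+265*.225,164),at_z(a,215+203*.225,140+330*.225,164)
print("paddle",p,q)
print("lamp body L edge",at_z(a,215+170*.225,140+85*.225,270),at_z(a,215+190*.225,140+215*.225,270),at_z(a,215+252*.225,140+207*.225,270),at_z(a,215+230*.225,140+75*.225,270))
```

```text
handle (array([558.9, -32.7, 311.5]), np.float64(4.4)) [556.9 -32.7 310. ]
base [556.3 -31.9  14. ]
paddle [479.6 -34.9 164. ] [430.6 -31.2 164. ]
lamp body L edge [599.8  -4.6 270. ] [509.6 -18.6 270. ] [515.3 -61.3 270. ] [607.  -46.1 270. ]
```

Emit:
move_arm --motion "1 -1.5 3.5 0 0 2;3 -4.5 6.5 0 0 4;5 -8 9.5 0 0 7;7.2 -11.5 12 0 0 10;9.4 -15 13.5 0 0 13;11.6 -18.5 14 0 0 16;13.8 -22 14 0 0 19;16 -25.5 14 0 0 22;18.2 -29 14 0 0 24;20.4 -32.5 14 0 0 26" --fingers 6.5

```text
time: 1.08
tool_pos: [367.7, 264.5, 371.6]
tcp_rot: [-90.0, -0.1, 9.3]
ft_force: [0.8, 0.7, -0.5]
finger_gap: 65.0
```

Emit:
move_arm --motion "2.2 -3.5 0 0 0 0;4.4 -7 0 0 0 0;6.6 -10.5 0 0 0 0;8.8 -14 0 0 0 0;11 -17.5 0 0 0 0;13.2 -21 0 0 0 0;15.4 -24.5 0 0 0 0;17 -27 0 0 0 0;18 -28 0 0 0 0;18 -28 0 0 0 0"

```text
time: 1.92
tool_pos: [548.1, -16.7, 370.1]
tcp_rot: [-90.0, 0.1, 9.0]
ft_force: [-0.3, -0.1, -0.7]
finger_gap: 65.4
```

Run:
```python
from h import *
s=snap("wrist","w1.png");st=readout.sense();print(st["tool_pos"],st["tcp_rot"],st["time"],st["finger_gap"])
print("pred handle",proj(s,[557.5,-32.5,310]),proj(s,[455,-33,164]))
```

```text
[547.39494951 -15.09650629 370.38194681] [-8.99759210e+01  8.44326108e-02  9.02220339e+00] 1.9667 65.04753247024857
pred handle (np.float64(237.4), np.float64(213.5)) (np.float64(255.9), np.float64(90.0))
```

View pics/w1.png

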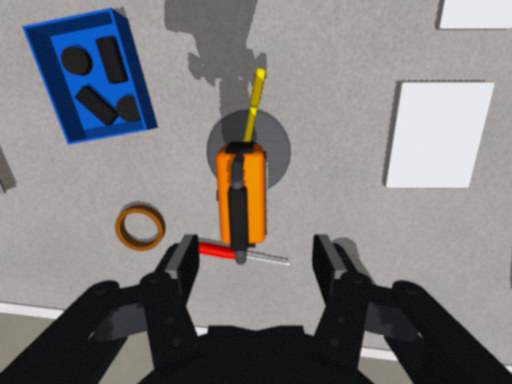

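The predicted handle centre (237,213.5) matches the picture (238,214), and the lever paddle is at (257,89). The fingers straddle the handle.

Emit:
move_arm --motion "0 -0.2 -2 0 0 0;0 -0.2 -4 0 0 0;0 -0.2 -6 0 0 0;0 -0.2 -7.5 0 0 0;0 -0.2 -8 0 0 0;0 -0.2 -8 0 0 0;0 -0.2 -8 0 0 0;0 -0.2 -8 0 0 0"

```text
time: 2.63
tool_pos: [547.6, -15.4, 293.0]
tcp_rot: [-90.0, -0.1, 9.2]
ft_force: [0.6, 0.3, 0.5]
finger_gap: 65.1
```

Emit:
move_arm --motion "0 0 0 0 0 0;0 0 0 0 0 0;0 0 0 0 0 0;0 0 0 0 0 0;0 0 0 0 0 0;0 0 0 0 0 0;0 0 0 0 0 0;0 0 0 0 0 0" --fingers 0.8 --squeeze 50

```text
time: 3.3
tool_pos: [547.4, -16.2, 291.8]
tcp_rot: [-90.0, -0.1, 9.1]
ft_force: [0.0, -3.0, 5.7]
finger_gap: 16.0
```

The commanded pose fell short of the plan (x −10 mm, y +16 mm), so I need to see the state of the lamp.

Run:
```python
from h import *
b=snap("side");w=snap("wrist")
B=cv2.resize(b["image"][110:260,200:350],(400,400),interpolation=cv2.INTER_CUBIC)
im=np.zeros((400,800,3),np.uint8);im[:,:400]=B;im[:300,400:]=cv2.resize(w["image"],(400,300));cv2.imwrite("pics/d.png",im)
st=readout.sense();print(st["tool_pos"],st["ft_force"],st["wrist_torque"],st["finger_gap"],st["joint_pos"])
```

```text
[547.34367516 -16.11686405 291.78157963] [-0.65399036 -3.00754531  4.41553942] [-0.89698494 -0.07055531 -0.05165967] 16.067836308963006 [-7.03378594e+00 -1.73290146e+00  8.85161572e+01 -2.68696226e-02
  9.31578406e+01 -1.06183890e+02]
```

View pics/d.png

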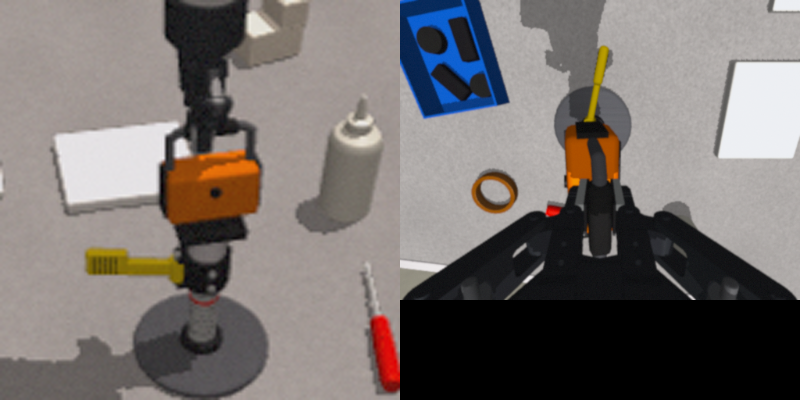

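The side view shows the lamp still in its tray but tilted about 8° toward +y. The pads grip the handle about 17 mm off-centre because the arm stopped short. I'll ease it back upright under a light grip, release, and re-grip centrally.

Emit:
move_arm --motion "0.05 -0.3 0 0 0 0;0.1 -0.6 0 0 0 0;0.15 -0.9 -0.05 0 0 0;0.2 -1.2 -0.1 0 0 0;0.25 -1.5 -0.1 0 0 0;0.28 -1.75 -0.1 0 0 0;0.28 -1.75 -0.1 0 0 0;0.28 -1.75 -0.1 0 0 0;0.28 -1.75 -0.1 0 0 0" --squeeze 20

```text
time: 4.15
tool_pos: [549.6, -33.4, 289.5]
tcp_rot: [-90.0, 0.1, 9.2]
ft_force: [0.4, -0.4, -2.1]
finger_gap: 15.6
```

Emit:
move_arm --motion "0 0 0 0 0 0;0 0 0 0 0 0;0 0 0 0 0 0;0 0 0 0 0 0;0.4 0.06 0.1 0 0 0;0.75 0.12 0.1 0 0 0;0.75 0.12 0.1 0 0 0;0.75 0.12 0.1 0 0 0;0.75 0.12 0.1 0 0 0" --fingers 4

```text
time: 4.9
tool_pos: [557.4, -32.0, 291.1]
tcp_rot: [-90.0, 0.0, 9.2]
ft_force: [0.2, 0.3, 0.0]
finger_gap: 39.7
```

Run:
```python
from h import *
b=snap("side");w=snap("wrist")
B=cv2.resize(b["image"][110:260,200:350],(400,400),interpolation=cv2.INTER_CUBIC)
im=np.zeros((400,800,3),np.uint8);im[:,:400]=B;im[:300,400:]=cv2.resize(w["image"],(400,300));cv2.imwrite("pics/e.png",im)
st=readout.sense();print(st["tool_pos"],st["ft_force"],st["wrist_torque"],st["finger_gap"])
```

```text
[557.35377277 -32.05099992 291.18559488] [-0.28187148  0.11767052 -0.20388434] [-0.02835308  0.01530075 -0.00806436] 39.95435705445438
```

View pics/e.png

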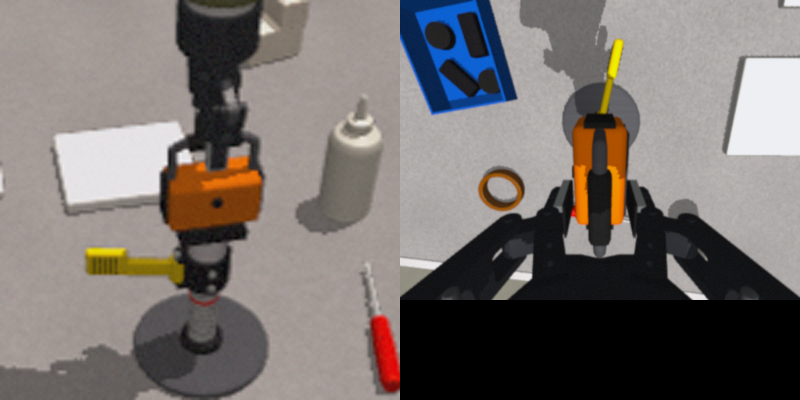

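The lamp is upright in the tray again and the handle is centred between the fingers. Gripping and lifting now.

Emit:
move_arm --motion "0 0 0 0 0 0;0 0 0 0 0 0;0 0 0 0 0 0;0 0 0 0 0 0;0 0 0 0 0 0;0 0 0 0 0 0;0 0 0.5 0 0 0;0 0 1.2 0 0 0;0 0 2.2 0 0 0;0 0 3.2 0 0 0" --fingers 0.8 --squeeze 60

```text
time: 5.83
tool_pos: [557.2, -32.0, 323.8]
tcp_rot: [-90.0, 0.0, 9.2]
ft_force: [0.4, -0.5, -3.0]
finger_gap: 15.2
```

Emit:
move_arm --motion "0 0 1 0 0 0;0 0 2 0 0 0;-0.2 1 3 0 0 0;-0.6 3 3 0 0 0;-1 5.5 3 0 0 0;-1.5 8 3 0 0 0;-2 10.5 3 0 0 0;-2.5 13 3 0 0 0;-3 15.5 3 0 0 0;-3.5 18 3 0 0 0"

```text
time: 6.67
tool_pos: [521.8, 149.7, 354.2]
tcp_rot: [-90.0, -0.0, 9.2]
ft_force: [0.3, -0.7, -4.6]
finger_gap: 14.9
```

Emit:
move_arm --motion "-0.7 2.5 0 0 0 0;-1.4 5 -1 0 0 0;-2.1 7.5 -3 0 0 0;-2.8 10 -5 0 0 0;-3.5 12.5 -7 0 0 0;-4.2 14.5 -9 0 0 0;-4.5 15.5 -11.5 0 0 0;-4.5 15.5 -14 0 0 0;-4.5 15.5 -16.5 0 0 0;-4.5 15.5 -18.5 0 0 0"

```text
time: 7.5
tool_pos: [476.3, 303.7, 166.9]
tcp_rot: [-90.0, 0.1, 9.2]
ft_force: [0.3, 0.9, -4.2]
finger_gap: 14.8
```

Emit:
move_arm --motion "0 0 -1.5 0 0 0;0 0 -3 0 0 0;0 0 -4 0 0 0;0 0 -4.6 0 0 0;0 0 -5 0 0 0;0 0 -5.2 0 0 0;0 0 -5.2 0 0 0"

```text
time: 8.08
tool_pos: [477.6, 303.1, 116.7]
tcp_rot: [-90.0, -0.0, 9.2]
ft_force: [-1.0, 0.5, -3.6]
finger_gap: 15.1
```

Emit:
move_arm --motion "0 0 -0.2 0 0 0;0 0 -0.3 0 0 0;0 0 -0.4 0 0 0;0 0 -0.5 0 0 0;0 0 -0.6 0 0 0;0 0 -0.6 0 0 0"

```text
time: 8.58
tool_pos: [477.9, 303.2, 111.5]
tcp_rot: [-90.0, -0.1, 9.2]
ft_force: [-3.1, -1.7, 4.1]
finger_gap: 14.7
```

Emit:
move_arm --motion "0 0 0.1 0 0 0;0 0 0.1 0 0 0;0 0 0.1 0 0 0;0 0 0.1 0 0 0;0 0 0.1 0 0 0;0 0 0.1 0 0 0;0 0 1.5 0 0 0;0 0 4 0 0 0;0 0 7 0 0 0;0 0 10 0 0 0" --fingers 5

```text
time: 9.42
tool_pos: [476.7, 302.6, 210.5]
tcp_rot: [-90.0, 0.1, 9.2]
ft_force: [-0.4, 0.9, -0.3]
finger_gap: 49.8
```

Run:
```python
from h import *
b=snap("side");a=snap("top")
B=cv2.resize(b["image"][100:260,190:350],(400,400),interpolation=cv2.INTER_CUBIC)
A=cv2.resize(a["image"][160:230,235:305],(400,400),interpolation=cv2.INTER_CUBIC)
im=np.zeros((400,800,3),np.uint8);im[:,:400]=B;im[:,400:]=A;cv2.imwrite("pics/f.png",im)
st=readout.sense();print(st["tool_pos"],st["ft_force"],st["time"])
```

```text
[480.28781265 304.4463925  216.87456792] [-0.59567533  0.79609795  0.22925635] 9.5167
```

View pics/f.png

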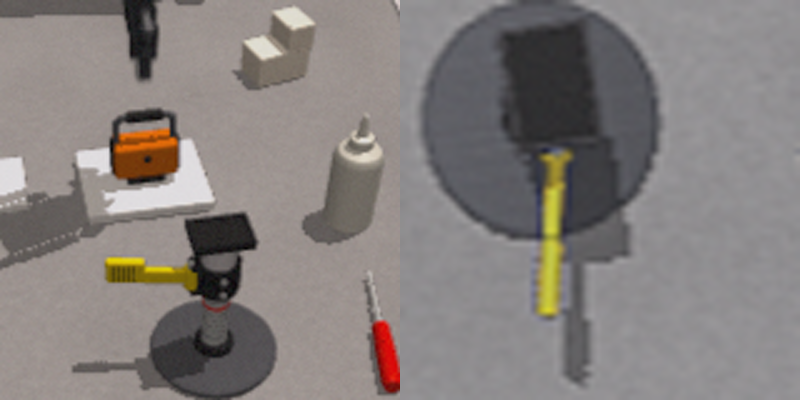

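The lamp stands upright on the large pad and the column is free with its lever open. Next I'll work out a tilted wrist view for measuring the ring gap closely.

Run:
```python
from h import *
from scipy.spatial.transform import Rotation as Ro
w=snap("wrist");a=snap("top");st=readout.sense()
print(st["tool_pos"],st["tcp_rot"])
R=Ro.from_euler('xyz',st["tcp_rot"],degrees=True).as_matrix()
c,d=ray(w,w["cx"],w["cy"]);pc=R.T@(c-st["tool_pos"]);dc=R.T@d;print("cam in tool",pc,dc,w["fx"])
for th in(-30,-45,-60):
  for yaw in (9.2,0,-40):
    Rn=Ro.from_rotvec([th,0,0],degrees=True).as_matrix()@Ro.from_euler('xyz',[-90,0,9.2],degrees=True).as_matrix() if yaw==9.2 else Ro.from_rotvec([th,0,0],degrees=True).as_matrix()@Ro.from_euler('xyz',[-90,0,yaw],degrees=True).as_matrix()
    dd=Rn@dc; cam=np.array([556.5,-32,100])-dd*330; print(th,yaw,"dir",dd.round(2),"cam",cam.round(),"tcp",(cam-Rn@pc).round())
# lever in top image
hsv=cv2.cvtColor(a["image"],cv2.COLOR_BGR2HSV);m=cv2.inRange(hsv,(22,120,90),(35,255,255));v,u=np.nonzero(m);k=(u>235)&(u<305)&(v>160)&(v<230)
P=np.array([at_z(a,x,y,162) for x,y in zip(u[k],v[k])]);print(P[:,:2].min(0),P[:,:2].max(0),cv2.fitLine(P[:,:2].astype(np.float32),2,0,.01,.01).ravel())
far=P[P[:,0]<470];print("paddle",far.mean(0),len(far))
```

```text
[478.10124362 303.32064727 211.46986578] [-89.95231267  -0.14547263   9.16674755]
cam in tool [ -77.58146967 -147.70432802   -2.00273933] [0.31431793 0.94931481 0.00237499] 268.33851470972394
-30 9.2 dir [ 0.31 -0.43 -0.85] cam [454. 110. 380.] tcp [530.  48. 245.]
-30 0 dir [ 0.31 -0.47 -0.82] cam [453. 124. 372.] tcp [530.  52. 243.]
-30 -40 dir [ 0.24 -0.65 -0.72] cam [477. 182. 338.] tcp [537.  66. 235.]
-45 9.2 dir [ 0.31 -0.63 -0.71] cam [454. 177. 334.] tcp [530.  83. 219.]
-45 0 dir [ 0.31 -0.67 -0.67] cam [453. 189. 322.] tcp [530.  86. 216.]
-45 -40 dir [ 0.24 -0.81 -0.53] cam [477. 236. 275.] tcp [537.  98. 205.]
-60 9.2 dir [ 0.31 -0.8  -0.52] cam [454. 231. 272.] tcp [530. 110. 185.]
-60 0 dir [ 0.31 -0.82 -0.48] cam [453. 239. 257.] tcp [530. 112. 182.]
-60 -40 dir [ 0.24 -0.92 -0.3 ] cam [477. 272. 199.] tcp [537. 120. 167.]
[431.4 -42.4] [525.5 -25.7] [ 9.9826640e-01 -5.8857176e-02  4.7804410e+02 -3.2731182e+01]
paddle [449.2974359  -31.33589744 162.        ] 39
```

Emit:
move_arm --motion "0 0 1 0 0 -6;0.5 -1.5 2 0 0 -12;1.5 -4 3 0 0 -18;2.5 -6.5 4 0 0 -25;3.5 -9 4 0 0 -32;4.5 -11.5 4 0 0 -39;5.5 -13 4 0 0 -45;6.2 -14 4 0 0 -49;6.2 -14 4 0 0 -49"

```text
time: 10.37
tool_pos: [539.6, 160.5, 248.0]
tcp_rot: [-90.2, 0.1, -40.2]
ft_force: [-0.1, -0.8, -0.6]
finger_gap: 50.1
```

Emit:
move_arm --motion "0 0 0 -6 0 0;0 -1 -0.5 -12 0 0;0 -2 -1.5 -18 0 0;0 -3.5 -2.5 -24 0 0;0.2 -5 -4 -30 0 0;0.3 -6.5 -5 -36 0 0;0.4 -8 -6 -41 0 0;0.4 -8.7 -6.3 -45 0 0;0.4 -8.7 -6.3 -45 0 0;0.4 -8.7 -6.3 -45 0 0"

```text
time: 11.2
tool_pos: [542.1, 76.6, 184.9]
tcp_rot: [-127.7, -26.7, -30.3]
ft_force: [0.1, -0.3, 1.6]
finger_gap: 49.8
```

Run:
```python
from h import *
w=snap("wrist","g.png");st=readout.sense();print(st["tool_pos"],st["tcp_rot"],st["ft_force"],st["time"])
print(proj(w,[556.5,-32,115]),proj(w,[556.5,-32,26]),proj(w,[447,-33,147]))
```

```text
[543.03658328  76.6967993  186.51882499] [-127.48877318  -26.78195771  -30.44899182] [ 0.4717726  -0.7053094   1.51981963] 11.25
(np.float64(245.4), np.float64(207.7)) (np.float64(285.9), np.float64(159.2)) (np.float64(147.7), np.float64(145.4))
```

View pics/g.png

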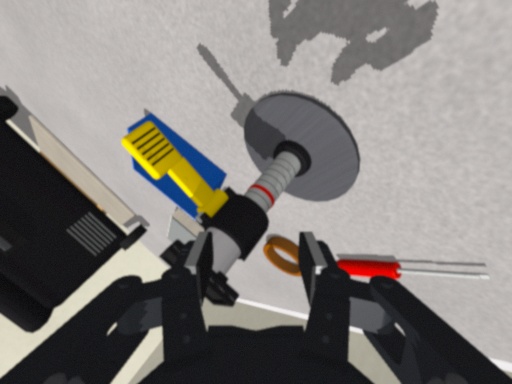

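The wrist view shows the whole length region: the ring at (262,190), the collar's lower rim near (255,203), and the lever paddle at (150,145). I'll fit a model and overlay it.

```bash
cat > fit.py <<'E'
from h import *
from scipy.optimize import least_squares
w=snap("wrist");im=w["image"];hsv=cv2.cvtColor(im,cv2.COLOR_BGR2HSV)
T=np.array(w["world_to_cam"])
def pj(P):
    q=np.c_[P,np.ones(len(P))]@T.T;return np.c_[w["fx"]*q[:,0]/q[:,2]+w["cx"],w["fy"]*q[:,1]/q[:,2]+w["cy"]]
cam=ray(w,0,0)[0]
def vis(ax,rad,z,half=1.35,n=41):
    a0=np.arctan2(cam[1]-ax[1],cam[0]-ax[0]);a=np.linspace(a0-half,a0+half,n)
    return np.c_[ax[0]+rad*np.cos(a),ax[1]+rad*np.sin(a),np.full(n,z)]
m=cv2.inRange(hsv,(0,110,70),(9,255,255))|cv2.inRange(hsv,(171,110,70),(179,255,255))
n,l,s,c=cv2.connectedComponentsWithStats(m)
k=min(range(1,n),key=lambda i:np.hypot(*(c[i]-[262,190]))if s[i,4]>8 else 1e9);print("red",c[k],s[k])
v,u=np.nonzero(l==k)
ax0=np.array([556.5,-32.])
def ringmask_cent(ax,z):
    P=np.vstack([vis(ax,17,z+d) for d in(-2.5,-1,0,1,2.5)]);p=pj(P)
    h=cv2.convexHull(p.astype(np.float32));M=cv2.moments(h)
    return p.mean(0),h
# ring z by matching filled polygon centroid (curved band) at axis ax
def band(ax,z):
    t=pj(vis(ax,17,z+2.5));b=pj(vis(ax,17,z-2.5))[::-1];poly=np.vstack([t,b]).astype(np.float32);M=cv2.moments(poly)
    return np.array([M["m10"]/M["m00"],M["m01"]/M["m00"]])
g=lambda p:np.r_[(band(p[:2],p[2])-c[k])*3,(p[:2]-ax0)*.15]
S=least_squares(g,[*ax0,90]);print("axis,ringz",S.x.round(2),"ringz at ax0 only",least_squares(lambda z:band(ax0,z[0])-c[k],[90]).x)
ax=S.x[:2]
# collar edge: mean gray along the collar-rim just below/above as function of z (dark collar -> bright post)
gr=cv2.cvtColor(im,cv2.COLOR_BGR2GRAY).astype(np.float32)
zs=np.arange(100,126,.5);val=[]
for z in zs:
    p=pj(vis(ax,26.5,z,.5)).astype(np.float32);val.append(cv2.remap(gr,p[:,0],p[:,1],cv2.INTER_LINEAR).mean())
val=np.array(val);d=-np.gradient(val);i=d.argmax();print("collar edge z",zs[i], val.round()[::2])
# overlay
x0,y0,x1,y1=100,90,340,270;f=3;o=cv2.resize(im[y0:y1,x0:x1],None,fx=f,fy=f,interpolation=cv2.INTER_CUBIC)
def dr(P,col):cv2.polylines(o,[((pj(P)-[x0,y0]+.5)*f).astype(np.int32).reshape(-1,1,2)],False,col,1)
for z in(S.x[2]-2.5,S.x[2]+2.5):dr(vis(ax,17,z),(255,255,0))
dr(vis(ax,26.5,115),(0,255,0))
psi,lev=np.radians([8.8,176.9]);pin=ax-33*np.array([np.cos(psi),np.sin(psi)]);e=np.array([np.cos(lev),np.sin(lev)]);nn=np.array([-e[1],e[0]])
for z in(130,164):dr(np.array([[*(pin+e*a+nn*b),z] for a,b in((54,-6),(100,-6),(100,6),(54,6),(54,-6))]),(255,0,255))
cv2.imwrite("pics/h.png",o);print("pin",pin,"grip",pin+77*e)
E
python3 fit.py
```

```text
red [264.29565217 189.85217391] [251 182  23  21 115]
axis,ringz [557.99 -32.96  89.17] ringz at ax0 only [90.]
collar edge z 116.5 [ 85.  98. 110. 118. 121. 121. 117. 113. 115. 119. 123. 125. 127. 127.
 123. 113.  92.  64.  40.  26.  21.  20.  19.  20.  20.  20.]
pin [525.37659384 -38.00604858] grip [448.48927023 -33.84197998]
```

View pics/h.png

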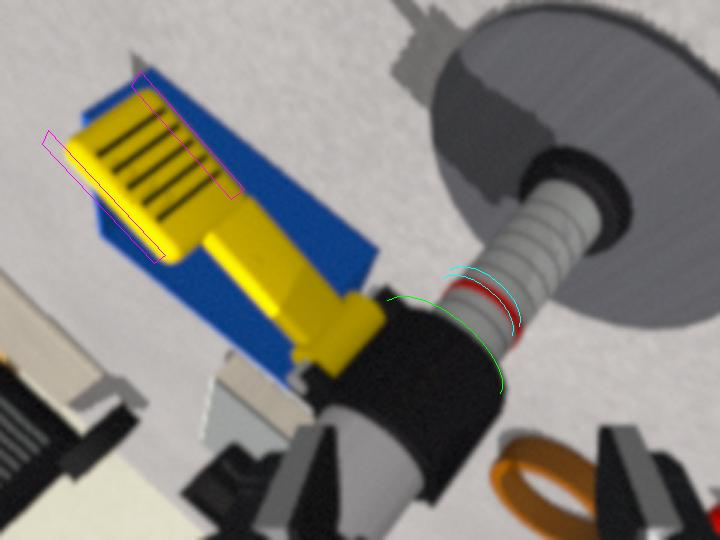

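```bash
cat >> fit.py <<'E'
print("---")
b,gc,rr=[x.astype(np.float32) for x in cv2.split(im)];red=rr-np.maximum(b,gc)
for A in(ax0,ax0+[1,0],ax0+[0,1]):
    def prof(F,rad,zs,off):
        o=[]
        for z in zs:
            p=pj(vis(A,rad,z,.45)).astype(np.float32);o.append(cv2.remap(F,p[:,0],p[:,1],cv2.INTER_LINEAR).mean())
        return np.array(o)
    zr=np.arange(70,112,.25);P=np.clip(prof(red,17,zr,0)-15,0,None);rz=(P*zr).sum()/P.sum()
    zc=np.arange(106,126,.1);C=prof(gr,26.5,zc,0);hi=C[:60].max();lo=C[-30:].min();ce=zc[np.where(C>(hi+lo)/2)[0][-1]]
    print(A,"ring",rz.round(2),"width",(zr[P>P.max()/2].ptp() if hasattr(zr,'ptp') else np.ptp(zr[P>P.max()/2])),"collar",ce.round(2),"gap",(ce-rz).round(2))
E
python3 fit.py | sed -n '/---/,$p'; python3 -c "
from h import *;print(readout.sense()['tool_pos'],readout.sense()['time'])"
```

```text
---
[556.5 -32. ] ring 93.22 width 4.75 collar 117.4 gap 24.18
[557.5 -32. ] ring 92.86 width 4.5 collar 117.1 gap 24.24
[556.5 -31. ] ring 93.81 width 4.5 collar 118.0 gap 24.19
[543.97127505  76.45377743 188.3475759 ] 11.35
```

The gap from the collar edge to the ring centre is 24.2 mm, consistent across the axis variants. I'll untilt and go to hover above the lever.

Emit:
move_arm --motion "0 1.5 1 6 0 0;0 3 2 12 0 0;0 4.5 3 18 0 0;-1 6 4 24 0 0;-2 7 5 30 0 0;-3 7 6 36 0 0;-4.5 7 6.5 42 0 0;-6 6 7 45 0 0;-7 4 7 45 0 0;-8 2 7 45 0 0" --fingers 5

```text
time: 12.18
tool_pos: [463.8, 94.8, 260.1]
tcp_rot: [-89.7, -0.2, -39.9]
ft_force: [0.0, -0.9, -0.6]
finger_gap: 49.6
```

Emit:
move_arm --motion "-0.5 -2 0 0 0 6;-0.7 -4.5 -1 0 0 12;-1 -7 -2 0 0 18;-1.2 -9 -3 0 0 24;-1.3 -11 -4 0 0 30;-1.4 -12.5 -5 0 0 36;-1.4 -13 -5 0 0 37;-1.4 -13 -5 0 0 37;-1.4 -13 -5 0 0 37"

```text
time: 12.93
tool_pos: [450.1, -34.4, 208.8]
tcp_rot: [-90.0, -0.2, -3.0]
ft_force: [-0.3, 0.2, -0.5]
finger_gap: 49.9
```

Run:
```python
from h import *
w=snap("wrist");st=readout.sense();print(st["tool_pos"],st["tcp_rot"],st["time"],st["finger_gap"])
hsv=cv2.cvtColor(w["image"],cv2.COLOR_BGR2HSV);m=cv2.inRange(hsv,(22,120,60),(35,255,255));v,u=np.nonzero(m)
P=np.array([at_z(w,x,y,164)[:2] for x,y in zip(u,v)],np.float32);print(P.min(0),P.max(0),len(P));print(cv2.fitLine(P,2,0,.01,.01).ravel())
for x0 in range(425,530,10):
    k=(P[:,0]>=x0)&(P[:,0]<x0+10)
    if k.any():print(x0+5,P[k,1].min(),P[k,1].max())
```

```text
[450.14749    -34.0570759  208.79214259] [-89.98475577  -0.18717106  -2.93404765] 12.9833 49.78648311753661
[421.9 -44.9] [520.3 -25.8] 1749
[ 9.9830240e-01 -5.8243811e-02  4.6882974e+02 -3.3786106e+01]
430 -37.7 -25.8
440 -38.3 -25.9
450 -38.8 -26.3
460 -39.4 -26.7
470 -39.6 -27.0
480 -38.9 -29.8
490 -39.4 -30.2
500 -43.2 -28.5
510 -43.8 -28.5
520 -44.9 -28.0
```

Emit:
move_arm --motion "-0.3 0.2 -2 0 0 0;-0.3 0.2 -4 0 0 0;-0.3 0.2 -6 0 0 0;-0.3 0.2 -7.5 0 0 0;-0.3 0.2 -8.1 0 0 0;-0.3 0.2 -8.1 0 0 0;-0.3 0.2 -8.1 0 0 0"

```text
time: 13.57
tool_pos: [446.9, -31.7, 127.2]
tcp_rot: [-90.0, -0.1, -2.8]
ft_force: [-0.0, -0.3, 0.6]
finger_gap: 50.4
```

Emit:
move_arm --motion "0 0 0 0 0 0;0 0 0 0 0 0;0 0 0 0 0 0;0 0 0 0 0 0;0 0 0 0 0 0;0 0 0 0 0 0;0 0 0 0 0 0" --fingers 0.5 --squeeze 80

```text
time: 14.15
tool_pos: [447.2, -31.3, 127.4]
tcp_rot: [-89.9, -0.1, -2.8]
ft_force: [-0.5, 4.7, 4.9]
finger_gap: 11.2
```

Run:
```python
from h import *
st=readout.sense();print(st["tool_pos"],st["tcp_rot"],st["time"],st["finger_gap"],st["ft_force"],st["wrist_torque"])
```

```text
[447.15373265 -31.34616811 127.36874172] [-89.93190492  -0.10236629  -2.78983682] 14.15 11.236712720314577 [-0.52116361  4.68559047  4.85286246] [7.33694990e-01 1.34075639e-05 4.46985496e-01]
```

Emit:
move_arm --motion "0 0 -0.4 0 0 0;0 0 -0.8 0 0 0;0 0 -1.2 0 0 0;0 0 -1.6 0 0 0;0 0 -2 0 0 0;0 0 -2.3 0 0 0;0 0 -2.4 0 0 0;0 0 -2.4 0 0 0;0 0 -2.4 0 0 0"

```text
time: 14.9
tool_pos: [447.2, -31.4, 103.7]
tcp_rot: [-89.9, -0.1, -2.8]
ft_force: [-4.1, 5.5, 9.5]
finger_gap: 10.8
```

Run:
```python
from h import *
st=readout.sense();print(st["tool_pos"],st["tcp_rot"],st["time"],st["finger_gap"],st["ft_force"],st["wrist_torque"])
b=snap("side");p=proj(b,[556.5,-32,100]);print(p)
x,y=int(p[0]),int(p[1]);o=cv2.resize(b["image"][y-50:y+30,x-60:x+40],(800,640)[:2] and (750,600),interpolation=cv2.INTER_CUBIC)
cv2.imwrite("pics/i.png",o)
```

```text
[447.1962788  -31.37967398 103.73669774] [-89.93362291  -0.09710498  -2.79400412] 14.9 10.846237894810699 [-4.1280594   5.49681309  9.53536578] [0.78827161 0.32084039 0.42267512]
(np.float64(274.8), np.float64(218.1))
```

View pics/i.png

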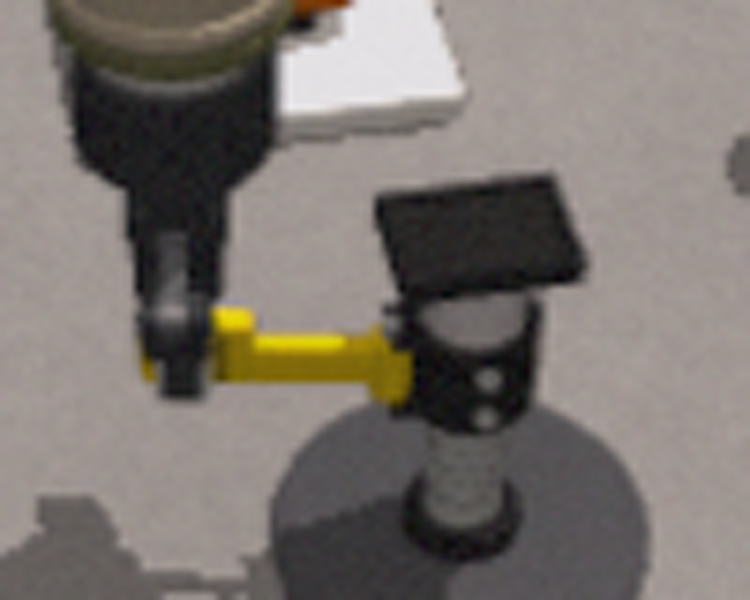

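The side view shows the column pressed down and the grip firm. The ring is hidden behind the collar rim from this angle, so I'll verify the travel by matching the collar against the first picture.

```bash
cat > trk.py <<'E'
from h import *
b=snap("side");a=cv2.imread("pics/b.png")
ax=np.array([556.5,-32.])
n=b["image"]
def track(z0,z1,hw):
    # patch of the collar (world z0..z1) tracked
    u,v0=proj(b,[*ax,z0]);_,v1=proj(b,[*ax,z1]);x0,x1,y0,y1=int(u-hw),int(u+hw),int(v1),int(v0)+1
    f=8;t=cv2.resize(a[y0:y1,x0:x1],None,fx=f,fy=f,interpolation=cv2.INTER_CUBIC)
    s=cv2.resize(n[y0-3:y1+18,x0-4:x1+4],None,fx=f,fy=f,interpolation=cv2.INTER_CUBIC)
    r=cv2.matchTemplate(s,t,cv2.TM_CCOEFF_NORMED);_,mx,_,l=cv2.minMaxLoc(r);dv=l[1]/f-3
    vr=proj(b,[*ax,(z0+z1)/2])[1];zz=np.arange(0,46,.1);e=[abs(proj(b,[*ax,(z0+z1)/2-z])[1]-vr-dv) for z in zz]
    print("match",round(mx,3),"du",l[0]/f-4,"dv",dv,"travel",zz[int(np.argmin(e))].round(1))
track(105,160,12);track(108,150,8);track(100,145,11)
st=readout.sense();print(st["tool_pos"],st["tcp_rot"][2],st["ft_force"],st["finger_gap"],st["time"])
E
python3 trk.py
```

```text
match 0.974 du -0.375 dv 5.75 travel 24.2
match 0.976 du -0.375 dv 5.75 travel 23.7
match 0.934 du -0.375 dv 5.75 travel 24.5
[447.17355858 -31.34647587 103.75838287] -2.791586379702134 [-4.46258184  4.81445229  8.62213292] 11.146271623180397 15.0
```

Run:
```python
import numpy as np
for p in range(4,89,4):
    a=np.radians([175.8-p,175.8]);print(p,(7.69*(np.cos(a[0])-np.cos(a[1]))).round(2),(7.69*(np.sin(a[0])-np.sin(a[1]))).round(2))
```

```text
4 0.06 0.53
8 0.15 1.06
12 0.28 1.58
16 0.45 2.09
20 0.66 2.59
24 0.89 3.07
28 1.16 3.53
32 1.46 3.98
36 1.8 4.4
40 2.16 4.8
44 2.54 5.17
48 2.96 5.51
52 3.39 5.83
56 3.85 6.11
60 4.32 6.36
64 4.81 6.58
68 5.32 6.76
72 5.84 6.9
76 6.36 7.01
80 6.89 7.09
84 7.43 7.12
88 7.96 7.12
```

Emit:
move_arm --motion "0 0 -0.05 0 0 0;0.06 0.53 -0.05 0 0 -4;0.15 1.06 -0.05 0 0 -8;0.28 1.58 -0.05 0 0 -12;0.45 2.09 -0.05 0 0 -16;0.66 2.59 -0.05 0 0 -20;0.66 2.59 -0.05 0 0 -20"

```text
time: 15.58
tool_pos: [453.1, -3.7, 102.9]
tcp_rot: [-89.8, 0.1, -23.0]
ft_force: [-7.4, 10.4, 9.6]
finger_gap: 10.7
```

```bash
python3 trk.py; python3 -c "
from h import *;print(readout.sense()['wrist_torque'])"
```

```text
match 0.969 du -0.375 dv 5.875 travel 24.6
match 0.978 du -0.375 dv 6.0 travel 25.0
match 0.932 du -0.25 dv 6.0 travel 25.3
[452.9367689   -4.01884956 102.81100873] -22.797137776882824 [-7.37368591 10.63566077 10.36014098] 11.248077914437147 15.6333
[1.38806825 0.74000059 0.56465611]
```

Emit:
move_arm --motion "0.16 0.52 0 0 0 -4;0.42 0.99 0 0 0 -8;0.72 1.44 0 0 0 -12;1.06 1.87 0 0 0 -16;1.43 2.28 0 0 0 -20;1.81 2.65 0 0 0 -24;2.24 3 0 0 0 -28;2.24 3 0 0 0 -28"

```text
time: 16.3
tool_pos: [476.0, 27.8, 103.1]
tcp_rot: [-89.8, 0.2, -51.0]
ft_force: [-5.6, 19.2, 10.0]
finger_gap: 11.1
```

```bash
python3 trk.py; python3 -c "
from h import *;print(readout.sense()['wrist_torque'],readout.sense()['tcp_rot'])"
```

```text
match 0.937 du -0.375 dv 5.75 travel 24.2
match 0.978 du -0.375 dv 5.875 travel 24.5
match 0.929 du -0.25 dv 6.0 travel 25.3
[475.79666189  27.58060486 103.07110903] -50.766137304622426 [-5.62823035 19.04376615 11.01148079] 10.915634451040502 16.35
[2.40645799 0.67758054 0.61928217] [-89.77635011   0.22470501 -50.7661373 ]
```

Emit:
move_arm --motion "0 0.1 0 0 0 0;0 0.2 0 0 0 0;0 0.2 0 0 0 0"

```text
time: 16.6
tool_pos: [476.1, 27.9, 103.1]
tcp_rot: [-89.8, 0.1, -50.8]
ft_force: [-3.4, 10.5, 8.0]
finger_gap: 11.0
```

Emit:
move_arm --motion "0.45 0.45 0 0 0 -4;0.91 0.77 0 0 0 -8;1.4 1.05 0 0 0 -12;1.9 1.3 0 0 0 -16;2.43 1.51 0 0 0 -20;2.43 1.51 0 0 0 -20"

```text
time: 17.1
tool_pos: [501.4, 42.2, 103.6]
tcp_rot: [-89.8, 0.0, -71.1]
ft_force: [-0.7, 6.5, 7.1]
finger_gap: 10.8
```

```bash
python3 trk.py; python3 -c "
from h import *;print(readout.sense()['wrist_torque'],readout.sense()['tcp_rot'])"
```

```text
match 0.887 du -0.25 dv 5.625 travel 23.3
match 0.976 du -0.375 dv 5.75 travel 23.7
match 0.921 du -0.25 dv 5.75 travel 24.5
[501.17793175  42.1922181  103.55063812] -70.88334488592584 [-1.95385204  6.99392612  8.89864231] 10.985508832378263 17.15
[ 0.56401533  0.49297723 -0.15752952] [-8.98220247e+01  4.39066319e-02 -7.08833449e+01]
```

Emit:
move_arm --motion "0 0.05 -0.05 0 0 0;0 0.05 -0.05 0 0 0;0.27 0.14 -0.05 0 0 -2;0.53 0.22 -0.05 0 0 -4;0.8 0.29 -0.05 0 0 -6;0.8 0.29 -0.05 0 0 -6"

```text
time: 17.65
tool_pos: [509.4, 44.6, 103.4]
tcp_rot: [-89.8, 0.0, -76.9]
ft_force: [-0.9, 5.5, 10.0]
finger_gap: 11.0
```

Emit:
move_arm --motion "0.02 0.01 -0.03 0 0 -0.5;0.27 0.07 -0.03 0 0 -2;0.55 0.13 -0.03 0 0 -4;0.83 0.18 -0.03 0 0 -6;1.1 0.22 -0.03 0 0 -8;1.1 0.22 -0.03 0 0 -8"

```text
time: 18.15
tool_pos: [516.8, 46.1, 102.1]
tcp_rot: [-90.3, -0.0, -84.8]
ft_force: [-18.3, 1.2, 17.5]
finger_gap: 11.3
```

```bash
python3 trk.py; python3 -c "
from h import *;print(readout.sense()['wrist_torque'],readout.sense()['tcp_rot'])"
```

```text
match 0.897 du -0.375 dv 6.0 travel 25.0
match 0.976 du -0.375 dv 6.0 travel 25.0
match 0.901 du -0.125 dv 6.125 travel 25.8
[516.82465676  46.16388441 102.03314748] -84.71768305980947 [-16.84240828   0.6313491   17.01278742] 11.470274409072342 18.2
[-0.33178426  2.45147456  1.63777063] [-9.02627429e+01 -2.18206667e-02 -8.47176831e+01]
```

The lever has reached its end stop (−18 N in x), with a rise in the z load and about 1 mm of extra drop. I'll ease the push a little while keeping it shut, and measure the column more finely.

Emit:
move_arm --motion "-0.1 0 0.05 0 0 1;-0.2 0 0.1 0 0 2;-0.2 0 0.1 0 0 2"

```text
time: 18.45
tool_pos: [515.9, 45.9, 102.4]
tcp_rot: [-90.1, -0.0, -82.7]
ft_force: [-6.6, -0.9, 5.8]
finger_gap: 11.4
```

```bash
cat > ecc.py <<'E'
from h import *
b=snap("side");a=cv2.cvtColor(cv2.imread("pics/b.png"),6).astype(np.float32);n=cv2.cvtColor(b["image"],6).astype(np.float32);ax=[556.5,-32.]
for hw,z0,z1 in((9,106,160),(7,108,150),(10,100,140),(8,118,158)):
    u,v0=proj(b,[*ax,z0]);_,v1=proj(b,[*ax,z1]);x0,x1,y0,y1=int(u-hw),int(u+hw),int(v1),int(v0)+1
    W=np.float32([[1,0,x0],[0,1,y0+6]])
    cc,W=cv2.findTransformECC(a[y0:y1,x0:x1],n,W,cv2.MOTION_TRANSLATION,(3,200,1e-6),None,1)
    dv=W[1,2]-y0;zm=(z0+z1)/2;k=(proj(b,[*ax,zm-24])[1]-proj(b,[*ax,zm])[1])/24
    print("cc",round(cc,3),"du",round(W[0,2]-x0,2),"dv",round(dv,2),"travel",round(dv/k,2))
st=readout.sense();print(st["tool_pos"],st["tcp_rot"],st["ft_force"],st["wrist_torque"],st["finger_gap"],st["time"])
E
python3 ecc.py
```

```text
cc 0.987 du -0.35 dv 6.08 travel 25.58
cc 0.98 du -0.39 dv 6.06 travel 25.52
cc 0.929 du -0.34 dv 6.15 travel 26.37
cc 0.988 du -0.3 dv 6.11 travel 25.73
[515.95112181  45.914456   102.3807223 ] [-9.00937991e+01 -2.53214171e-02 -8.27479658e+01] [-7.55919398 -0.61661052  5.74659767] [-0.2564037   0.95448449  0.78215148] 11.01617253129594 18.5
```

Emit:
move_arm --motion "0.05 0 0.05 0 0 0;0.1 0 0.08 0 0 0;0.1 0 0.08 0 0 0;0.1 0 0.08 0 0 0;0.1 0 0.08 0 0 0"

```text
time: 18.92
tool_pos: [516.0, 45.9, 102.5]
tcp_rot: [-90.2, -0.0, -82.8]
ft_force: [-9.5, -0.6, 4.0]
finger_gap: 11.2
```

```bash
python3 ecc.py
python3 - <<'E'
from h import *
t=snap("top")["image"];s=snap("side")["image"]
o=np.zeros((400,800,3),np.uint8);o[:,:400]=cv2.resize(t[120:250,140:290],(400,400),interpolation=2);o[:,400:]=cv2.resize(s[100:270,190:360],(400,400),interpolation=2);cv2.imwrite("pics/j.png",o)
# gap check in first side picture
b=snap("side");im=cv2.imread("pics/b.png").astype(np.float32);A=np.array([556.5,-32.])
cam=ray(b,0,0)[0];a0=np.arctan2(*(cam[:2]-A)[::-1]);al=np.linspace(a0-.4,a0+.4,15)
def prof(F,rad,z):
    p=np.array([proj(b,[A[0]+rad*np.cos(x),A[1]+rad*np.sin(x),z]) for x in al],np.float32);return cv2.remap(F,p[:,0],p[:,1],1).mean()
red=im[:,:,2]-np.maximum(im[:,:,0],im[:,:,1]);gr=im.mean(2)
zr=np.arange(75,110,.5);P=np.array([prof(red,17,z) for z in zr]);P=np.clip(P-P.max()*.3,0,None)
zc=np.arange(104,130,.25);C=np.array([prof(gr,26.5,z) for z in zc]);h=(C[:24].max()+C[-40:].min())/2
print("side ring",(P*zr).sum()/P.sum(),"collar",zc[np.where(C>h)[0][-1]])
E
```

```text
cc 0.987 du -0.32 dv 6.07 travel 25.55
cc 0.979 du -0.37 dv 6.05 travel 25.47
cc 0.927 du -0.34 dv 6.12 travel 26.22
cc 0.988 du -0.31 dv 6.11 travel 25.71
[516.04485642  45.95808138 102.50227082] [-9.02176992e+01 -5.28820421e-03 -8.27657827e+01] [-8.92611268 -0.38214287  4.73041344] [-0.3373689   1.23403855  0.81369839] 10.793121829910854 18.9667
side ring 95.51111332572432 collar 120.0
```

View pics/j.png

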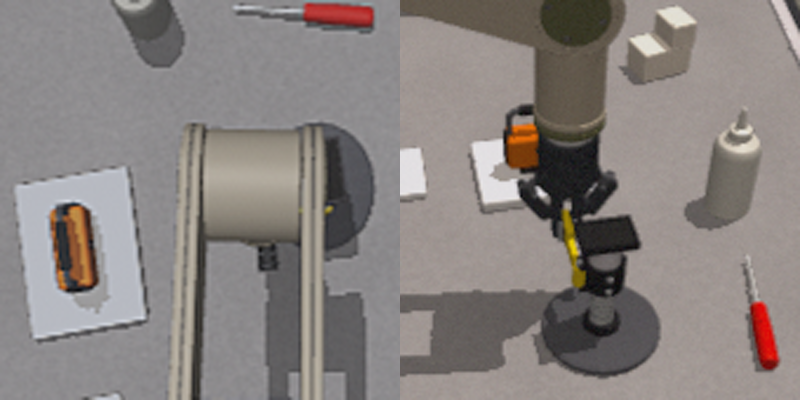

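The lamp is upright on the large pad, the lever is hard on its stop with steady force, and the grip is firm. Handing in.

```bash
python3 -c "
from h import *
r.hand_in();s=readout.sense();print(s['time'],s['tool_pos'],s['ft_force'],s['finger_gap'])"
```

```text
the job is handed in; nothing more can be done
the job is handed in; nothing more can be done
```

The job is handed in at about 19 s of the 58 s. The lamp stands upright on the large white pad, and the arm is still holding the closed lever with the collar's edge close to the red ring. No verdict is reported.

- **Lamp:** The first grip was about 17 mm off-centre because the arm had stopped short. It tilted the lamp about 8° in its tray. I eased it upright, re-gripped it centrally and moved it without dropping it. The last picture shows it upright on the pad.
- **Lever:** It is against its end stop. An extra 1 mm of commanded push moved it only 0.1 mm, with about 9 N held on it. The column is locked: the upward load fell to 4–5 N, below the spring's 9 N.
- **Column height:** The gap to the ring's centre measured 24.2 mm in the wrist view and 24.5 mm in the side view. As the lever reached its stop, the column sank about 1 mm more than planned.
    - By the arm's own reading it has travelled 24.9 mm; by the side camera's tracking, 25.5 mm (one patch with a weaker match gave 26.2 mm).
    - So the edge sits about 0.5–1.5 mm below the ring's centre, within the 5 mm ring. I left it there rather than reopen the lever.
    - The ring is hidden behind the collar at this height, so I could not check the alignment by eye.

The other things on the bench were not touched.

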